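# Clear the jeweller's bench after soldering

## Task

The soldering is done, so clear the bench. Put the brass brush away lying flat along the long front compartment of the wooden chest's drawer and shut the drawer fully; stand the amber dropper bottle and the white jar with the red lid upright on the chest's top, wholly inside its railing, keeping them upright all the way and setting them down gently rather than dropping them. Leave the steel bowl, the pliers and the soldering brick where they are.

Things in the scene. Friction and masses are not known exactly. Their poses are not given: they have to be found in the camera images.
- chest: Wooden bench chest, fixed, 240 deep (x) by 300 wide (y) by 90 high, turned by up to 9 degrees. Origin: centre of its underside, on the bench. Its -x face is the front, towards the robot; its one drawer slides out along the chest's -x. A dark rail 8 thick, 18 high stands on the top along the left, right and back edges, flush with the outside; none at the front.
- chest_top (a point): Point on the upper face of the chest's top board, 90 above the bench, midway along and across the chest (same axes as the chest). The free flat area inside the rail reaches x from -105 (open front edge) to +112 and y from -142 to +142 from here.
- chest_drawer0 (a joint): How far the drawer is pulled out, in m: 0 is fully shut (front panel against the chest), stop at 0.165. It may start up to 25 mm ajar. It slides freely (about 1 N of friction) and stays where it is left.
- chest_drawer0_handle (a point): Middle of the drawer's brass bar handle: a round bar 11 thick and 120 long, level, along the chest's y. Its axis is 35 in front of the drawer's front panel and 52 above the bench (38 below the chest's top). It moves with the drawer.
- drawer_slot (a point): Centre of the floor of the drawer's long front compartment, 22 above the bench; moves with the drawer, axes as the chest. Compartment: 202 (y) by 80 (x). It is 61 behind the front panel's outer face, 96 behind the handle bar; uncovered at 0.11 pull or more. Walls rise above the bench to 78 (front panel, -x), 68 (-y), 48 (dividers, +x and +y). Other compartments are in use.
- brush: Brass-wire brush lying on its side, 170 long along its x, 14 high; wooden handle 11 wide (y), brass bristles at its +x end (x from 35 to 83) stick out to +y up to 20.5 from the handle's middle line. Origin: under the handle's middle, half way along its length, on the underside. About 60 g. Grip across the handle near the origin.
- flux: Amber glass dropper bottle of flux with a paper label, standing. Body 36 in diameter and straight up to 53, then a black collar (23 diameter, 63 to 77) and a rubber bulb; 92 high in all. Origin: centre of its underside, z up along the bottle. About 85 g.
- jar: White glazed jar with a thin blue band and a red screw lid, standing. 54 in diameter, straight up to 43, lid 53 in diameter, 62 high in all. Origin: centre of its underside, z up along the jar. About 140 g.
- bowl: Footed stainless-steel bowl, 84 across the rim, 50 high, standing loose towards the back of the chest's top. Origin: centre of its underside. To be left alone.
- pliers: Red-handled pliers lying on the bench, 140 long along x, about 50 wide, 11 high. Origin: on the bench under them, about midway. To be left alone.
- brick: Soldering brick, 70 by 110, on a white ceramic base 85 (x) by 125 (y); 40 high together. Origin: centre of its underside. To be left alone.

How it is judged:
At the end, for the whole second after the job is handed in: Drawer shut to 6 mm; brush flat (0.08 rad) on the floor of the long front compartment, within 35 mm across and 20 mm along of its centre and 0.35 rad of its length; bottle and jar upright (0.06 rad), at rest, their whole bases on the chest's top board inside the rail (value of joint chest_drawer0 below 0.006 m and x of brush in the frame of drawer_slot between -0.035 and 0.035 m and y of brush in the frame of drawer_slot between -0.02 and 0.02 m and z of brush in the frame of drawer_slot between -0.004 and 0.016 m and angle between brush's own x axis and vertical between 1.49 and 1.65 rad and angle between the x axis of brush and the y axis of drawer_slot, either way round below 0.35 rad and linear speed of each of brush, flux, jar below 0.02 m/s and x of flux in the frame of chest_top between -0.089 and 0.096 m and y of flux in the frame of chest_top between -0.126 and 0.126 m and z of flux in the frame of chest_top between -0.004 and 0.004 m and angle between each of flux, jar's own z axis and vertical below 0.06 rad and x of jar in the frame of chest_top between -0.08 and 0.087 m and y of jar in the frame of chest_top between -0.117 and 0.117 m and z of jar in the frame of chest_top between -0.004 and 0.004 m); the robot touches nothing.
It fails at once if the bottle or the jar tipped by more than 0.4 rad (angle between any of flux, jar's own z axis and vertical above 0.4 rad).
It fails at once if the bottle or the jar let fall from more than about 15 mm ((contact force between the fingers and flux below 0.02 N and linear speed of flux above 0.55 m/s) or (contact force between the fingers and jar below 0.02 N and linear speed of jar above 0.55 m/s)).
It fails at once if the brush thrown or let fall from more than about 40 mm (contact force between the fingers and brush below 0.02 N and linear speed of brush above 0.9 m/s).
It fails at once if the bowl, the pliers or the brick moved by more than 30 mm (distance of any of bowl, pliers, brick from where it was at the start of the episode above 0.03 m).
It also fails if it takes over 72 s, if anything falls off the work surface, if the arm or the gripper's body presses on something with over 40 N, if the wrist force passes 120 N, or if a joint passes its speed limit or range.

## Robot

A 6-joint arm with a two-finger parallel gripper is mounted at the origin on the work surface. World frame = base frame: x ahead of the robot, y to its left, z up, the work surface at z = 0. Lengths are in m, angles in rad, forces in N, time in s.
With the tool pointing down it reaches from about 0.3 to 0.825 m from the base axis. Payload 5.4 kg.
Tool frame: the origin (TCP) lies between the finger pads; the fingertips stand 25 mm ahead of it and the grasp point (between the pads) lies 6 mm ahead of it (robot.finger_overhang is the distance from the TCP to the fingertips, in m); z points along the fingers, y is the line along which they close (so a half turn about z gives the same grasp; the last joint's range is limited). The gripper opens to 92 mm and grips with 3 to 60 N. Pads are 20 mm wide; open, the fingers measure 128 mm over their backs; the gripper's body (75 mm by 189 mm) begins 69 mm behind the grasp point.
Start: joints at [-1.451, 0.158, 1.597, -0, 1.386, -0.21], TCP at [0.186, -0.544, 0.24] pointing down, gripper open.
Joint ranges: [-2.91, 2.91], [-0.94, 2.29], [0.18, 2.7], [-1.29, 4.43], [0.17, 2.64], [-3, 3]. Speed limits (rad/s): [2.57, 2.57, 3.14, 3.14, 3.14, 3.14].

## Interface

Orientations are given as a 3x3 rotation matrix whose columns are the frame's x, y, z axes.
In Python, from plant import read_state, eyes, hand_in, robot gives the robot as it stands. The module is installed in compiled form; this text tells all that it offers.
- The arm moves only by the tool move_arm, never from a script. Its argument "plan" is a list of rows, each a list of 6 numbers: the shift along the tool's x, y, z each as a share of 0.3 m, from -1 to 1, then the turn, a rotation vector about the tool's x, y, z each as a share of 45 degrees, from -1 to 1. A call has 1 to 8 rows; each row shifts and turns the commanded pose from where the row before left it, along the tool's axes as they then stand; what a row does not reach is not made up. A row lasts 1/10 s, in which the tool goes at most 50 mm and 8.59 degrees, less where a joint would pass 70% of its speed; a pose out of reach is approached as far as the arm can. A call with a number of a shift or a turn outside -1 to 1 is refused whole. A call with a gripper value outside its range is refused whole. "jaw" is the opening, from -1 (shut) to 1 (fully open), set as the call begins (left out, the last holds). The fingers move at their own pace and stop on an object; "newtons" is the grip in N (left out, the last holds). Time passes only in rows, so rows that do not move let the fingers close. It gives the time, the measured TCP pose, the force, the opening and the grip force at its end, in the units of the state.
- read_state(): the state, without advancing time (a new reading comes with each control period).
- eyes.capture(name): name is "scene" or "top" or "wrist"; returns (picture, depth): 480x640x3 uint8, red, green, blue; 480x640 float32, m along the optical axis (not along the pixel's ray), 0 where there is no reading.
- eyes.camera_info(name): a dict with "mtx" (3x3 intrinsics, pixels), "dist_coeffs" ([k1, k2, p1, p2, k3] as OpenCV has them; the pictures are not rectified), "position" and "rotation" of the camera in the world; the wrist camera has in their place "tool_from_camera" (4x4, takes a point from camera to tool coordinates, whose origin is the TCP and whose axes are the flange's). Camera axes: x right, y down, z forward; pixel columns grow to the right and rows downward; lengths in m; the calibration is good to about 2 mm. A picture is of the moment at which its call begins: read the wrist's pose just before it. camera_info takes no time and is no camera call.
- hand_in(): hands the job in; it is judged then, once.
The state is a dict: "time_s": time; "q": joint angles; "joint_vel": joint speeds; "joint_efforts": joint torques, N m; "tcp_pos": TCP position; "ee_rot": TCP orientation; "contact_force": force on the tool from outside, world axes, zero at the start; "wrist_torque": the same for the moment, N m; "opening": opening from 0.0 (shut) to 1.0 (fully open); "grasp_force": force on a finger pad.
Only numpy, scipy, OpenCV 4.12 (cv2) and the standard library are available. Lean on these libraries where they do the work, as an engineer would, in place of code of your own. Each camera call takes 0.05 s, during which the arm holds its last target. There are 200 camera calls.

## Working session

There is one attempt and no reset: what is moved stays moved. The work goes in short steps, Python scripts to look and compute and a tool call to move; the robot and the scene stay as the last step left them, time stands still between calls to the robot, and variables do not carry over. Pictures are saved under pics/ and viewed, at most 10 in all, crops included, and the job is handed in when it is done.

Besides the shell and the picture viewer there is one more tool, called after "Request:" as name([rows], argument=value, ...), one row to a line, values as JSON. move_arm: Moves the arm, as the interface text tells. Shift numbers are shares of 0.3 m and turn numbers shares of 45 degrees, none past 1 either way. Its arguments: {"type":"object","properties":{"plan":{"type":"array","items":{"type":"array","items":{"type":"number","minimum":-1,"maximum":1}}},"jaw":{"type":"number"},"newtons":{"type":"number"}},"required":["plan"]}

```bash
mkdir -p pics; cat > h.py <<'E'
import numpy as np, cv2
from plant import read_state, eyes, hand_in, robot
def world(name,px,depth=None,z=None):
    i=eyes.camera_info(name); K=np.array(i["mtx"]);d=np.array(i["dist_coeffs"])
    if name=="wrist":
        s=read_state();T=np.eye(4);T[:3,:3]=s["ee_rot"];T[:3,3]=s["tcp_pos"];T=T@np.array(i["tool_from_camera"]);R=T[:3,:3];p=T[:3,3]
    else: R=np.array(i["rotation"]);p=np.array(i["position"])
    px=np.asarray(px,float).reshape(-1,1,2)
    n=cv2.undistortPoints(px,K,d).reshape(-1,2)
    r=np.c_[n,np.ones(len(n))]@R.T
    if z is not None: return p+r*((z-p[2])/r[:,2])[:,None]
    return p+r*np.asarray(depth).reshape(-1,1)
def cloud(name,D):
    v,u=np.mgrid[0:480,0:640]
    return world(name,np.c_[u.ravel(),v.ravel()],D.ravel()).reshape(480,640,3)
E
python3 - <<'E'
from h import *
for n in("scene","top"):
    im,D=eyes.capture(n);np.savez(f"{n}.npz",im=im,D=D);cv2.imwrite(f"pics/{n}.png",im[:,:,::-1])
    i=eyes.camera_info(n);print(n,i["position"],np.round(i["rotation"],3).tolist(),(D>0).mean())
print(read_state(),eyes.camera_info("wrist"))
E
```

```text
scene [ 1.28343927 -0.03452694  0.92747221] [[0.078, 0.757, -0.648], [0.997, -0.054, 0.058], [0.009, -0.651, -0.759]] 0.99583984375
top [0.37824885 0.00487629 1.1804799 ] [[-0.01, -0.987, 0.161], [-1.0, 0.011, 0.008], [-0.01, -0.16, -0.987]] 0.995859375
{'time_s': 0.1, 'q': array([-1.45111208e+00,  1.58981859e-01,  1.59807055e+00,  2.67964811e-05,
        1.38621021e+00, -2.10072531e-01]), 'joint_vel': array([-0.00169974, -0.00055158, -0.00252612,  0.00012884, -0.0002094 ,
        0.00102366]), 'joint_efforts': array([-4.75924196e-06, -3.86504638e+01, -3.22958708e+01,  7.03751855e-02,
        3.39475670e-02, -4.88629519e-05]), 'tcp_pos': array([ 0.18613248, -0.54349939,  0.23873759]), 'ee_rot': array([[ 9.46122760e-01,  3.23808110e-01, -1.73239406e-04],
       [ 3.23807941e-01, -9.46121376e-01,  1.66116842e-03],
       [ 3.73994300e-04, -1.62776554e-03, -9.99998605e-01]]), 'contact_force': array([-0.14108207, -0.63090767, -0.50276619]), 'wrist_torque': array([-0.04798726, -0.01087933, -0.03730625]), 'grasp_force': 0.0, 'opening': 0.9952009317646208} {'mtx': array([[390.25386934,   0.        , 321.13331515],
       [  0.        , 390.25386934, 237.87658083],
       [  0.        ,   0.        ,   1.        ]]), 'dist_coeffs': array([-0.00692488,  0.        ,  0.        ,  0.        ,  0.        ]), 'tool_from_camera': array([[ 4.52242315e-04, -9.65976276e-01, -2.58630297e-01,
         7.30940319e-02],
       [ 9.99999887e-01,  3.98530014e-04,  2.60107673e-04,
         2.54886772e-04],
       [-1.48185905e-04, -2.58630385e-01,  9.65976346e-01,
        -1.44947863e-01],
       [ 0.00000000e+00,  0.00000000e+00,  0.00000000e+00,
         1.00000000e+00]])}
```

View pics/top.png

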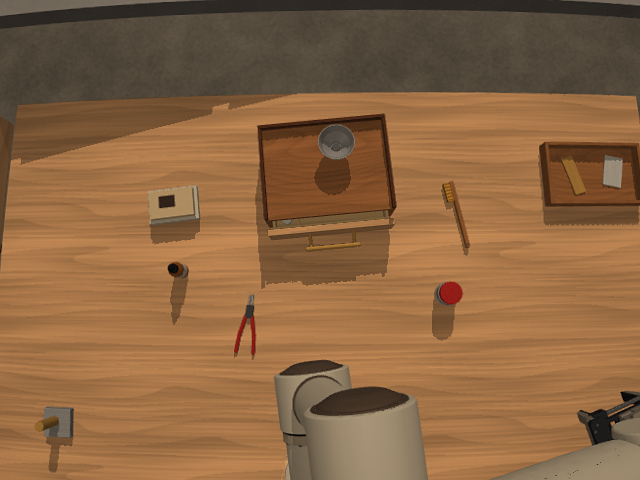

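View pics/scene.png

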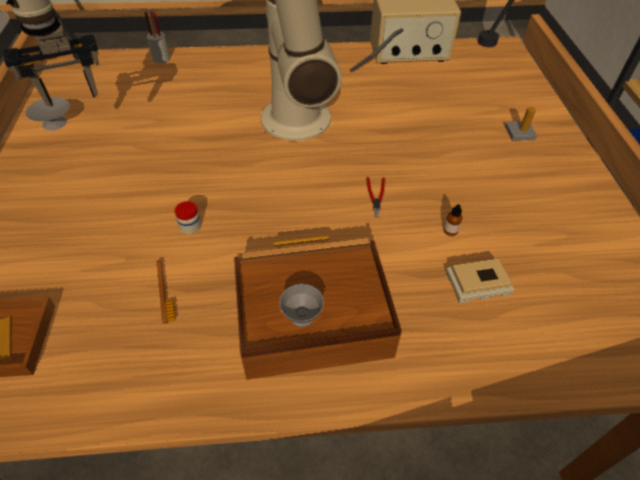

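The top view shows the chest (corners about 258,125 / 385,115 / 395,208 / 268,222), slightly open drawer with its handle at (333,244), brush from (448,185) to (467,246), jar at (450,293), bottle at (177,270), bowl at (336,142). The scene view agrees: jar (187,215), bottle (454,220), brush (165,290).

```bash
python3 - <<'E'
from h import *
z=np.load("top.npz");im,D=z["im"],z["D"];P=cloud("top",D)
hsv=cv2.cvtColor(im,cv2.COLOR_RGB2HSV)
def roi(x0,y0,x1,y1):
    m=np.zeros((480,640),bool);m[y0:y1,x0:x1]=True;return m
print("bench z",np.median(P[330:350,500:560,2]))
# chest: rail top points (z ~.108)
R=roi(240,100,410,240)
m=R&(abs(P[...,2]-.108)<.005);pts=P[m][:,:2].astype(np.float32);r=cv2.minAreaRect(pts);print("rail",m.sum(),r,cv2.boxPoints(r).round(4).tolist())
m2=R&(abs(P[...,2]-.09)<.004);pts=P[m2][:,:2].astype(np.float32);print("top board",m2.sum(),cv2.minAreaRect(pts))
h=roi(290,225,375,265)&(abs(P[...,2]-.056)<.006)&(hsv[...,1]>80)
q=P[h];print("handle",h.sum(),q.mean(0),cv2.minAreaRect(q[:,:2].astype(np.float32)))
# front panel top z .078
f=roi(255,200,405,250)&(abs(P[...,2]-.078)<.005);q=P[f];print("panel",f.sum(),cv2.minAreaRect(q[:,:2].astype(np.float32)))
# brush
b=roi(430,170,485,255)&(P[...,2]>.006)&(P[...,2]<.03);q=P[b];print("brush",b.sum(),q.mean(0),np.median(q[:,2]),cv2.minAreaRect(q[:,:2].astype(np.float32)),cv2.boxPoints(cv2.minAreaRect(q[:,:2].astype(np.float32))).round(3).tolist())
# bristles/handle
c,s=None,None
for nm,R,lo in(("jar",roi(425,270,475,320),.055),("flux",roi(155,250,200,290),.03),("bowl",roi(310,115,360,165),.115)):
    k=R&(P[...,2]>lo);q=P[k];ce,rad=cv2.minEnclosingCircle(q[:,:2].astype(np.float32));print(nm,k.sum(),q.mean(0),q[:,2].max(),ce,rad)
z=np.load("scene.npz");im2,D2=z["im"],z["D"];P2=cloud("scene",D2)
def roi2(x0,y0,x1,y1):return roi(x0,y0,x1,y1)
for nm,R,lo,hi in(("jar",roi(165,190,210,245),.055,.07),("flux",roi(435,195,475,245),.02,.1),("fluxtop",roi(435,195,475,245),.08,.1),("brush",roi(145,245,190,335),.006,.03),("handle",roi(265,225,340,250),.045,.065),("rail",roi(220,230,410,385),.104,.112)):
    k=R&(P2[...,2]>lo)&(P2[...,2]<hi);q=P2[k];a=q[:,:2].astype(np.float32);print("S",nm,k.sum(),q.mean(0).round(4),cv2.minAreaRect(a),cv2.minEnclosingCircle(a))
np.save("q.npy",P[b])
# brush handle axis: restrict to lower part in pixels
for y0,y1 in((180,190),(195,200),(205,210),(215,220),(225,230),(235,246)):
    k=b&roi(430,y0,485,y1);print(y0,P[k].mean(0).round(4),k.sum())
E
```

```text
bench z 0.0007982756686453207
rail 1306 ((0.7193986773490906, 0.004212677478790283), (0.2259386032819748, 0.3019319176673889), 4.867089748382568) [[0.593999981880188, 0.14499999582767487], [0.6195999979972839, -0.155799999833107], [0.8447999954223633, -0.13660000264644623], [0.8191999793052673, 0.16419999301433563]]
top board 9220 ((0.715596616268158, 0.0032693147659301758), (0.21925123035907745, 0.2981809079647064), 4.7577433586120605)
handle 412 [ 0.54791879 -0.00998583  0.0566602 ] ((0.5531691908836365, -0.0118783637881279), (0.04152048006653786, 0.19270023703575134), 4.976578712463379)
panel 882 ((0.5901504158973694, -0.007307276129722595), (0.03622123971581459, 0.29308822751045227), 4.820219993591309)
brush 541 [ 0.63480174 -0.31818629  0.01306536] 0.013755047591846425 ((0.6289868950843811, -0.3239854574203491), (0.12953245639801025, 0.20944689214229584), 88.68244171142578) [[0.5230000019073486, -0.38600000739097595], [0.7319999933242798, -0.39100000262260437], [0.7350000143051147, -0.2619999945163727], [0.5260000228881836, -0.25699999928474426]]
jar 409 [ 0.42626175 -0.2779603 
[... 1122 characters left out ...]
23828) ((0.6243268251419067, -0.32818496227264404), 0.0847398117184639)
S handle 281 [ 0.5421 -0.0121  0.055 ] ((0.5438984632492065, -0.011147081851959229), (0.02292102389037609, 0.1293540894985199), 5.640203952789307) ((0.540711522102356, -0.011461827903985977), 0.06477965414524078)
S rail 1751 [7.725e-01 1.000e-04 1.075e-01] ((0.7208490967750549, 0.003147915005683899), (0.2269746959209442, 0.30213800072669983), 4.830353260040283) ((0.7196563482284546, 0.0033878907561302185), 0.18715666234493256)
180 [ 0.6925 -0.3039  0.0137] 97
195 [ 0.6635 -0.3077  0.0138] 64
205 [ 0.6382 -0.3195  0.0129] 32
215 [ 0.6123 -0.327   0.0136] 30
225 [ 0.5875 -0.3298  0.0135] 30
235 [ 0.5558 -0.3353  0.0125] 62
```

Request:
move_arm([
  [0,0,0,0,0,-0.188],
  [0,0,0,0,0,-0.188],
  [0,0,0,0,0,-0.188],
  [0,0,0,0,0,-0.188],
  [0,0,0,0,0,-0.188],
  [0,0,0,0,0,-0.188],
  [0,0,0,0,0,-0.188],
  [0,0,0,0,0,-0.188],
], jaw=-0.5)

```text
time_s: 0.9
tcp_pos: [0.1862, -0.5437, 0.239]
ee_rot: [[0.054, 0.999, -0.0], [0.999, -0.054, 0.001], [0.001, -0.0, -1.0]]
contact_force: [0.5, -0.4, -0.7]
opening: 0.323
grasp_force: 0.0
```

Request:
move_arm([
  [0,0,0,0,0,-0.188],
  [0.11,0.09,0,0,0,0],
  [0.11,0.09,0,0,0,0],
  [0.11,0.09,0,0,0,0],
  [0.11,0.09,0,0,0,0],
  [0.11,0.09,0,0,0,0],
  [0.11,0.09,0,0,0,0],
  [0.11,0.09,0,0,0,0],
])

```text
time_s: 1.7
tcp_pos: [0.3547, -0.2956, 0.2393]
ee_rot: [[-0.087, 0.996, -0.0], [0.996, 0.087, 0.0], [0.0, -0.0, -1.0]]
contact_force: [0.3, -0.1, -0.1]
opening: 0.251
grasp_force: 0.0
```

Request:
move_arm([
  [0.11,0.09,0,0,0,0],
  [0.11,0.09,0,0,0,0],
  [0.11,0.09,0,0,0,0],
  [0.11,0.09,0,0,0,0],
  [0.11,0.09,0,0,0,0],
  [0.11,0.09,0,0,0,0],
  [0,0,0,0,0,0],
  [0,0,0,0,0,0],
])

```text
time_s: 2.5
tcp_pos: [0.498, -0.0852, 0.2391]
ee_rot: [[-0.09, 0.996, -0.001], [0.996, 0.09, -0.0], [0.0, -0.001, -1.0]]
contact_force: [-0.9, -1.4, 0.7]
opening: 0.251
grasp_force: 0.0
```

```bash
cat >> h.py <<'E'
def snap(n,tag):
    s=read_state();im,D=eyes.capture(n);cv2.imwrite(f"pics/{tag}.png",im[:,:,::-1])
    return im,D,cloud(n,D)
O=np.array([.7125,.0033]);A=np.radians(4.86);CX=np.array([np.cos(A),np.sin(A)]);CY=np.array([-np.sin(A),np.cos(A)])
def loc(p): d=np.asarray(p)[...,:2]-O; return np.stack([d@CX,d@CY],-1)
def glob(x,y): return O+x*CX+y*CY
def go(p,z):
    s=read_state();R=s["ee_rot"];d=np.array([p[0],p[1],z])-s["tcp_pos"];t=R.T@d
    print("shares",(t/.3).round(3),"mm",(t*1000).round(1),"yaw",np.degrees(np.arctan2(R[1,0],R[0,0])).round(2))
E
python3 - <<'E'
from h import *
im,D,P=snap("wrist","w1")
L=loc(P);Z=P[...,2]
m=(Z>.05)&(Z<.064)&(L[...,0]<-.14)&(L[...,0]>-.2)&(abs(L[...,1])<.1)
q=P[m];print(m.sum(),q.mean(0),cv2.minAreaRect(q[:,:2].astype(np.float32)),L[m].min(0),L[m].max(0),np.median(L[m],0))
t=m&(Z>.0555);print("ridge",t.sum(),L[t].mean(0),P[t].mean(0))
p=(abs(Z-.078)<.003)&(L[...,0]<-.1)&(L[...,0]>-.2);print("panel",p.sum(),np.percentile(L[p],[2,50,98],axis=0))
# brush refine from saved
for n,r in(("top",(430,170,485,255)),("scene",(145,245,190,335))):
    z=np.load(n+".npz");Pc=cloud(n,z["D"]);k=np.zeros((480,640),bool);k[r[1]:r[3],r[0]:r[2]]=1
    k&=(Pc[...,2]>.009)&(Pc[...,2]<.02);q=Pc[k][:,:2]
    q=q[abs(q-np.median(q,0)).max(1)<.13]
    hd=q[q[:,0]<.645].astype(np.float32)
    print(n,len(q),"x range",q[:,0].min(),q[:,0].max(),"handle rect",cv2.minAreaRect(hd),"line",cv2.fitLine(hd,cv2.DIST_HUBER,0,.01,.01).ravel())
E
```

```text
3874 [ 0.54982151 -0.00639017  0.05623734] ((0.5526078939437866, -0.010690614581108093), (0.04099956154823303, 0.1991371214389801), 4.859142780303955) [-0.18100285 -0.09996289] [-0.14000161  0.09917425] [-0.17145394  0.00694818]
ridge 2461 [-0.16421326  0.00343524] [ 0.5485861  -0.00718948  0.05755878]
panel 6515 [[-0.14050959 -0.14151408]
 [-0.13309436 -0.00947758]
 [-0.10619517  0.08943662]]
top 436 x range 0.5382506227550055 0.7038430850303263 handle rect ((0.5916408896446228, -0.3311655521392822), (0.10877250134944916, 0.01262668613344431), 11.549590110778809) line [ 0.98143333  0.1918037   0.5929513  -0.33000457]
scene 463 x range 0.5408777474370067 0.7068700049231919 handle rect ((0.5926964282989502, -0.3315972685813904), (0.10582520067691803, 0.011390263214707375), 11.394222259521484) line [ 0.97983605  0.19980316  0.59388775 -0.33112583]
```

View pics/w1.png

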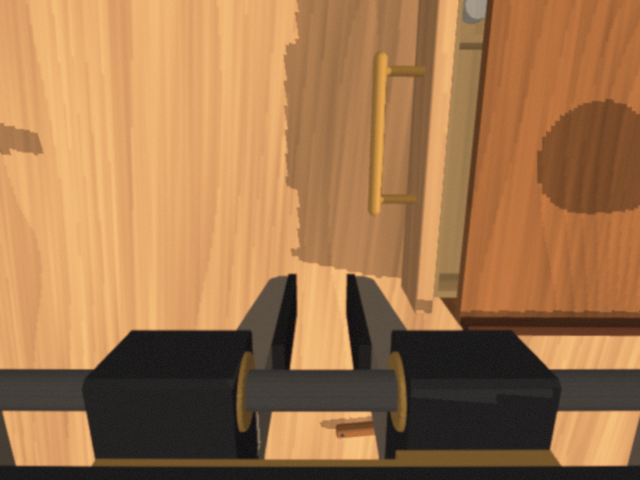

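The wrist view shows the handle bar at px (381,55)–(375,212), panel edge behind it, and the drawer about 20 mm ajar; fingers at px (290..350, 280).

```bash
python3 -c "
from h import *
print(glob(-.175,0));go(glob(-.175,0),.058)"
```

```text
[ 0.53812918 -0.01152623]
shares [0.235 0.157 0.604] mm [ 70.6  47.  181.1] yaw 95.06
```

Request:
move_arm([
  [0.118,0.078,0,0,0,0],
  [0.117,0.079,0,0,0,0],
  [0,0,0.15,0,0,0],
  [0,0,0.15,0,0,0],
  [0,0,0.1,0,0,0],
  [0,0,0,0,0,0],
])

```text
time_s: 3.15
tcp_pos: [0.5347, -0.012, 0.1147]
ee_rot: [[-0.086, 0.996, -0.01], [0.996, 0.086, 0.002], [0.003, -0.01, -1.0]]
contact_force: [0.3, -0.5, 0.4]
opening: 0.248
grasp_force: 0.0
```

```bash
python3 -c "
from h import *
go(glob(-.175,0),.058)"
```

```text
shares [0.    0.013 0.189] mm [ 0.   4.  56.7] yaw 94.91
```

Request:
move_arm([
  [0,0.008,0.05,0,0,0],
  [0,0,0.05,0,0,0],
  [0,0,0.05,0,0,0],
  [0,0,0.04,0,0,0],
  [0,0,0,0,0,0],
])

```text
time_s: 3.65
tcp_pos: [0.5398, -0.0109, 0.0606]
ee_rot: [[-0.088, 0.996, -0.004], [0.996, 0.088, 0.001], [0.001, -0.004, -1.0]]
contact_force: [-0.1, 0.1, 0.4]
opening: 0.252
grasp_force: 0.0
```

Request:
move_arm([
  [0,0,0,0,0,0],
  [0,0,0,0,0,0],
  [0,0,0,0,0,0],
], jaw=-1, newtons=15)

```text
time_s: 3.95
tcp_pos: [0.5414, -0.0112, 0.0629]
ee_rot: [[-0.088, 0.996, 0.0], [0.996, 0.088, -0.0], [-0.0, 0.0, -1.0]]
contact_force: [1.1, -0.3, -2.9]
opening: 0.119
grasp_force: 15.0
```

Request:
move_arm([
  [0,-0.04,0,0,0,0],
  [0,-0.08,0,0,0,0],
  [0,-0.09,0,0,0,0],
  [0,-0.09,0,0,0,0],
  [0,-0.09,0,0,0,0],
  [0,-0.06,0,0,0,0],
  [0,-0.02,0,0,0,0],
  [0,0,0,0,0,0],
])

```text
time_s: 4.75
tcp_pos: [0.4006, -0.0232, 0.0629]
ee_rot: [[-0.087, 0.996, 0.0], [0.996, 0.087, 0.001], [0.001, 0.0, -1.0]]
contact_force: [-1.0, 5.3, 0.8]
opening: 0.112
grasp_force: 15.0
```

Request:
move_arm([
  [0,0,0,0,0,0],
  [0,0,0,0,0,0],
], jaw=-0.5)

```text
time_s: 4.95
tcp_pos: [0.4021, -0.0242, 0.0631]
ee_rot: [[-0.088, 0.996, 0.002], [0.996, 0.088, -0.001], [-0.001, 0.002, -1.0]]
contact_force: [0.2, -0.1, 0.0]
opening: 0.244
grasp_force: 0.0
```

Request:
move_arm([
  [0,0,-0.15,0,0,0],
  [0,0,-0.15,0,0,0],
  [0,0,-0.15,0,0,0],
  [0,0,-0.15,0,0,0],
  [-0.1,0.13,0,0,0,0],
  [-0.1,0.13,0,0,0,0],
  [0,0,0,0,0,0],
])

```text
time_s: 5.65
tcp_pos: [0.4873, -0.0796, 0.2411]
ee_rot: [[-0.086, 0.996, -0.001], [0.996, 0.086, -0.001], [-0.001, -0.001, -1.0]]
contact_force: [-0.5, 0.8, 0.0]
opening: 0.246
grasp_force: 0.0
```

```bash
python3 - <<'E'
from h import *
im,D,P=snap("wrist","w2")
L=loc(P);Z=P[...,2]
np.savez("w2.npz",im=im,D=D,P=P)
def st(n,m): print(n,m.sum(),np.percentile(L[m],[2,50,98],axis=0).round(4).tolist() if m.sum() else '')
st("panel",(abs(Z-.078)<.004)&(L[...,0]<-.15)&(L[...,0]>-.32))
st("side68",(abs(Z-.068)<.004)&(L[...,0]<-.12)&(L[...,0]>-.28)&(L[...,1]<-.05))
st("div48",(abs(Z-.048)<.004)&(L[...,0]<-.12)&(L[...,0]>-.28))
st("floor",(abs(Z-.022)<.004)&(L[...,0]<-.15)&(L[...,0]>-.28))
st("handle",(abs(Z-.0575)<.003)&(L[...,0]<-.3)&(abs(L[...,1])<.08))
# floor map
for x in(-.25,-.23,-.21,-.19):
    k=(abs(L[...,0]-x)<.002); ys=np.arange(-.14,.15,.01); print(x,[int(1000*np.median(Z[k&(abs(L[...,1]-y)<.004)])) if (k&(abs(L[...,1]-y)<.004)).any() else None for y in ys])
E
```

```text
panel 5427 [[-0.2786, -0.1006], [-0.2713, 0.0117], [-0.2642, 0.099]]
side68 1365 [[-0.264, -0.1322], [-0.2339, -0.1269], [-0.1232, -0.0532]]
div48 3687 [[-0.2581, -0.127], [-0.177, 0.0336], [-0.1421, 0.1054]]
floor 27106 [[-0.2565, -0.1216], [-0.2091, 0.0033], [-0.1533, 0.1138]]
handle 2040 [[-0.3186, -0.0582], [-0.3129, 0.0078], [-0.3023, 0.0626]]
-0.25 [None, 54, 21, 21, 22, 21, 22, 291, 303, 272, 328, 323, 22, 21, 21, 21, 22, 21, 22, 22, 22, 22, 48, 22, 22, 22, 22, None, None, None]
-0.23 [None, 53, 21, 22, 21, 21, 21, 22, 22, 22, 322, 22, 21, 21, 21, 21, 21, 22, 22, 22, 22, 22, 48, 22, 38, 38, 21, None, None, None]
-0.21 [None, 40, 21, 22, 21, 21, 21, 22, 21, 253, 328, 323, 22, 22, 22, 21, 22, 22, 22, 22, 22, 22, 48, 22, 31, 34, 22, None, None, None]
-0.19 [None, None, 21, 22, 21, 21, 21, 21, 21, 21, 337, 322, 21, 22, 21, 21, 22, 22, 22, 22, 22, 22, 48, 22, 22, 21, 22, None, None, None]
```

View pics/w2.png

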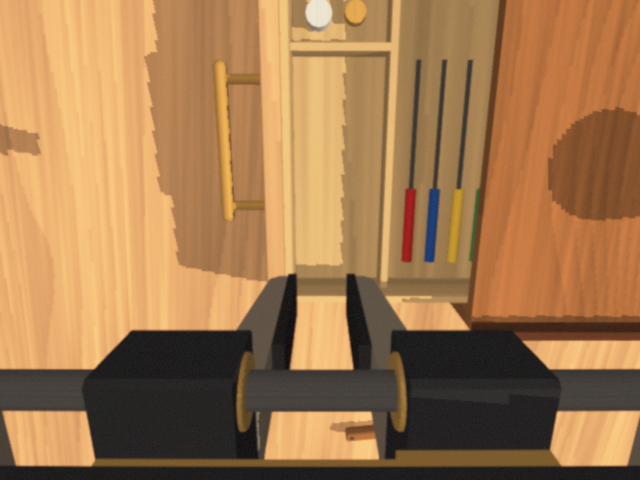

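The drawer is open; the front compartment (px 290–385 wide, divider at row 46, right wall at row 288) is empty, giving the slot centre at chest-local (-0.2175, -0.025). Now the brush.

Request:
move_arm([
  [0,0,0,0,0,0.186],
  [0,0,0,0,0,0.186],
  [0,0,0,0,0,0.186],
  [0,0,0,0,0,0.186],
  [0,0,0,0,0,0.186],
  [0,0,0,0,0,0.186],
  [0,0,0,0,0,0.186],
  [0,0,0,0,0,0.186],
], jaw=-0.2)

```text
time_s: 6.5
tcp_pos: [0.4835, -0.0761, 0.243]
ee_rot: [[0.885, 0.466, 0.001], [0.466, -0.885, -0.001], [0.0, 0.001, -1.0]]
contact_force: [-0.6, -0.7, -0.9]
opening: 0.398
grasp_force: 0.0
```

Request:
move_arm([
  [0,0,0,0,0,0.186],
  [0,0,0,0,0,0.18],
  [0,0,0,0,0,0],
])

```text
time_s: 6.8
tcp_pos: [0.4836, -0.0762, 0.243]
ee_rot: [[0.98, 0.201, 0.001], [0.201, -0.98, -0.001], [0.0, 0.001, -1.0]]
contact_force: [-0.5, -0.6, 0.1]
opening: 0.394
grasp_force: 0.0
```

```bash
python3 -c "
from h import *
go((.622,-.325),.029)"
```

```text
shares [0.285 0.905 0.714] mm [ 85.4 271.5 214.2] yaw 11.62
```

Request:
move_arm([
  [0.047,0.151,0,0,0,0],
  [0.047,0.151,0,0,0,0],
  [0.048,0.151,0,0,0,0],
  [0.047,0.151,0,0,0,0],
  [0.048,0.151,0,0,0,0],
  [0.048,0.15,0,0,0,0],
  [0,0,0,0,0,0],
  [0,0,0,0,0,0],
])

```text
time_s: 7.6
tcp_pos: [0.6219, -0.3255, 0.2415]
ee_rot: [[0.979, 0.203, -0.001], [0.203, -0.979, 0.001], [-0.001, -0.002, -1.0]]
contact_force: [-0.7, 1.0, -0.2]
opening: 0.398
grasp_force: 0.0
```

```bash
python3 - <<'E'
from h import *
im,D,P=snap("wrist","w3");Z=P[...,2]
m=(Z>.008)&(Z<.018)&(abs(P[...,0]-.622)<.11)&(abs(P[...,1]+.325)<.06)
q=P[m][:,:2].astype(np.float32);print(len(q),q.min(0),q.max(0),np.median(Z[m]))
h=q[q[:,0]<.64];print(cv2.minAreaRect(h),cv2.fitLine(h,cv2.DIST_HUBER,0,.01,.01).ravel())
go((.622,-.325),.029)
E
```

```text
2759 [ 0.53927714 -0.34630325] [ 0.7059239  -0.28795144] 0.01425770664455267
((0.5903794765472412, -0.3312603533267975), (0.1032729521393776, 0.0103278374299407), 11.581692695617676) [ 0.97870517  0.20527095  0.59141326 -0.3308598 ]
shares [0.    0.002 0.712] mm [  0.    0.6 213.5] yaw 11.74
```

Request:
move_arm([
  [0,0,0.15,0,0,0],
  [0,0,0.15,0,0,0],
  [0,0,0.15,0,0,0],
  [0,0,0.12,0,0,0],
  [0,0,0.08,0,0,0],
  [0,0,0.05,0,0,0],
  [0,0,0.012,0,0,0],
  [0,0,0,0,0,0],
])

```text
time_s: 8.45
tcp_pos: [0.6227, -0.325, 0.0303]
ee_rot: [[0.979, 0.202, 0.001], [0.202, -0.979, -0.001], [0.001, 0.001, -1.0]]
contact_force: [-1.0, -0.2, -0.1]
opening: 0.399
grasp_force: 0.0
```

Request:
move_arm([
  [0,0,0,0,0,0],
  [0,0,0,0,0,0],
  [0,0,0,0,0,0],
  [0,0,0,0,0,0],
], jaw=-1, newtons=20)

```text
time_s: 8.85
tcp_pos: [0.6227, -0.3257, 0.03]
ee_rot: [[0.98, 0.201, 0.001], [0.201, -0.98, -0.001], [0.001, 0.001, -1.0]]
contact_force: [-0.4, 0.9, 2.9]
opening: 0.117
grasp_force: 20.0
```

Gripped at 11 mm. Lift, and turn to yaw 95°.

Request:
move_arm([
  [0,0,-0.05,0,0,0],
  [0,0,-0.15,0,0,0],
  [0,0,-0.15,0,0,0],
  [0,0,-0.15,0,0,0],
  [0,0,-0.1,0,0,-0.1],
  [0,0,0,0,0,-0.16],
  [0,0,0,0,0,-0.16],
  [0,0,0,0,0,-0.16],
])

```text
time_s: 9.65
tcp_pos: [0.6222, -0.3254, 0.2105]
ee_rot: [[0.788, 0.616, 0.001], [0.616, -0.788, -0.001], [0.0, 0.001, -1.0]]
contact_force: [0.8, 0.2, -0.5]
opening: 0.116
grasp_force: 20.0
```

Request:
move_arm([
  [0,0,0,0,0,-0.18],
  [0,0,0,0,0,-0.18],
  [0,0,0,0,0,-0.18],
  [0,0,0,0,0,-0.18],
  [0,0,0,0,0,-0.18],
  [0,0,0,0,0,-0.18],
  [0,0,0,0,0,-0.18],
  [0,0,0,0,0,0],
])

```text
time_s: 10.45
tcp_pos: [0.6222, -0.3254, 0.21]
ee_rot: [[-0.077, 0.997, 0.001], [0.997, 0.077, -0.0], [-0.001, 0.001, -1.0]]
contact_force: [-0.1, 0.1, -0.5]
opening: 0.118
grasp_force: 20.0
```

```bash
python3 -c "
from h import *
print(glob(-.2175,-.025),read_state()['tcp_pos']);go(glob(-.2175,-.025),.054)"
```

```text
[ 0.49790001 -0.040037  ] [ 0.62219342 -0.32536399  0.20999582]
shares [ 0.981 -0.34   0.519] mm [ 294.2 -102.   155.8] yaw 94.43
```

Request:
move_arm([
  [0.12,-0.04,0,0,0,-0.01],
  [0.145,-0.05,0,0,0,0],
  [0.145,-0.05,0,0,0,0],
  [0.145,-0.05,0,0,0,0],
  [0.145,-0.05,0,0,0,0],
  [0.145,-0.05,0,0,0,0],
  [0.136,-0.05,0,0,0,0],
  [0,0,0,0,0,0],
])

```text
time_s: 11.25
tcp_pos: [0.4939, -0.0366, 0.2093]
ee_rot: [[-0.086, 0.996, -0.001], [0.996, 0.086, 0.002], [0.002, -0.001, -1.0]]
contact_force: [1.0, -0.3, -0.3]
opening: 0.114
grasp_force: 20.0
```

```bash
python3 - <<'E'
from h import *
im,D,P=snap("wrist","w4");L=loc(P);Z=P[...,2]
m=(abs(Z-.078)<.004)&(L[...,0]<-.22)&(L[...,0]>-.32);print("panel",np.percentile(L[m],[2,50,98],axis=0))
print("tcp local",loc(read_state()["tcp_pos"]))
go(glob(-.2165,-.025),.054)
E
```

```text
panel [[-0.27511402 -0.08663275]
 [-0.26782737  0.03693446]
 [-0.26070429  0.12758144]]
tcp local [-0.22000926 -0.02363115]
shares [-0.004  0.011  0.519] mm [ -1.3   3.4 155.7] yaw 94.87
```

View pics/w4.png

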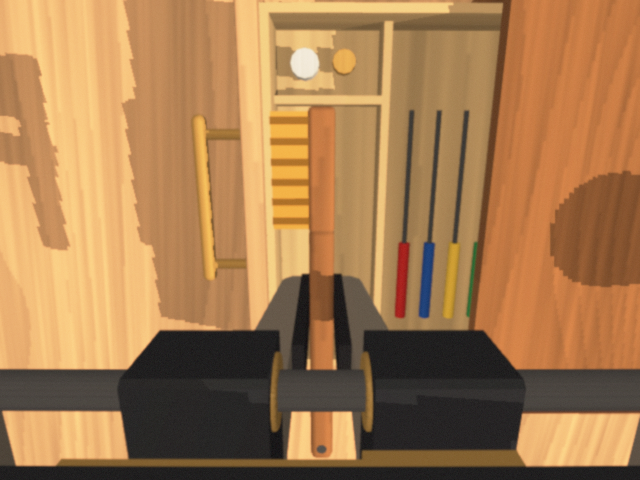

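Brush held level, bristles towards the panel, lined up above the empty compartment (brush at columns 270–335, compartment 275–380). Lowering.

Request:
move_arm([
  [-0.004,0.016,0.08,0,0,0],
  [0,0,0.12,0,0,0],
  [0,0,0.12,0,0,0],
  [0,0,0.09,0,0,0],
  [0,0,0.06,0,0,0],
  [0,0,0.04,0,0,0],
  [0,0,0.009,0,0,0],
  [0,0,0,0,0,0],
])

```text
time_s: 12.1
tcp_pos: [0.5014, -0.042, 0.0537]
ee_rot: [[-0.083, 0.997, 0.001], [0.997, 0.083, -0.0], [-0.0, 0.001, -1.0]]
contact_force: [-0.1, 0.3, -1.2]
opening: 0.118
grasp_force: 20.0
```

```bash
python3 -c "
from h import *
print(loc(read_state()['tcp_pos']));go(glob(-.2155,-.025),.0525)"
```

```text
[-0.21421676 -0.02725324]
shares [ 0.008 -0.004  0.004] mm [ 2.3 -1.3  1.2] yaw 94.78
```

Release and lift, then go in front of the handle to push it shut.

Request:
move_arm([
  [0,0,0.003,0,0,0],
  [0,0,0,0,0,0],
  [0,0,0,0,0,0],
], jaw=-0.5)

```text
time_s: 12.4
tcp_pos: [0.5014, -0.0416, 0.0532]
ee_rot: [[-0.085, 0.996, 0.002], [0.996, 0.085, -0.001], [-0.001, 0.002, -1.0]]
contact_force: [-0.1, 0.1, 0.6]
opening: 0.25
grasp_force: 0.0
```

Request:
move_arm([
  [0,0,-0.05,0,0,0],
  [0,0,-0.1,0,0,0],
  [0,0,-0.15,0,0,0],
  [0,0,-0.15,0,0,0],
  [0,0,0,0,0,0],
])

```text
time_s: 12.9
tcp_pos: [0.5051, -0.0426, 0.1951]
ee_rot: [[-0.085, 0.996, 0.013], [0.996, 0.085, -0.004], [-0.006, 0.013, -1.0]]
contact_force: [0.7, 0.2, 0.1]
opening: 0.251
grasp_force: 0.0
```

```bash
python3 - <<'E'
from h import *
im,D,P=snap("wrist","w5");L=loc(P);Z=P[...,2]
m=(Z>.027)&(Z<.042)&(L[...,0]<-.18)&(L[...,0]>-.26)&(L[...,1]<.075)&(L[...,1]>-.12);q=L[m].astype(np.float32)
print(len(q),q.min(0),q.max(0),np.percentile(Z[m],[5,50,95]))
h=q[q[:,1]<.0];print(cv2.minAreaRect(h))
m=(abs(Z-.0575)<.003)&(L[...,0]<-.295)&(abs(L[...,1])<.05);print("handle",np.median(L[m],0))
go(glob(-.345,0),.06)
E
```

```text
4787 [-0.25896063 -0.11139508] [-0.18011001  0.07378993] [0.02987476 0.0319835  0.03784504]
((-0.23475520312786102, -0.05570604279637337), (0.04833756014704704, 0.11139218509197235), 0.021251307800412178)
handle [-0.31442546  0.01370174]
shares [ 0.093 -0.446  0.435] mm [  28.  -133.7  130.4] yaw 94.86
```

View pics/w5.png

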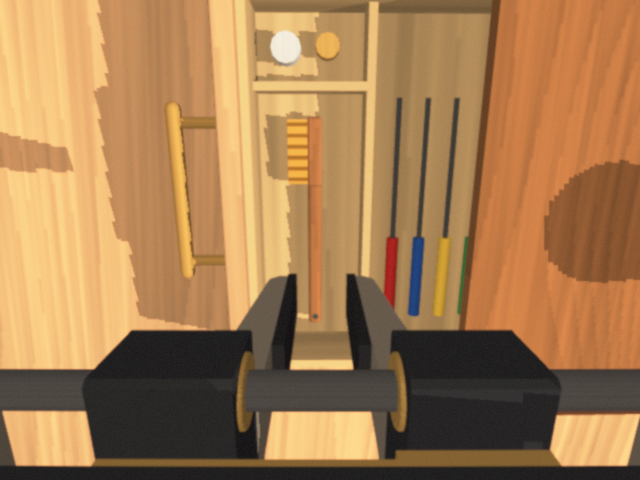

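The brush lies flat and central in the compartment (px 290–322, rows 118–320). Now push the drawer shut.

Request:
move_arm([
  [0.03,-0.16,0,0,0,0],
  [0.03,-0.16,0,0,0,0],
  [0.03,-0.16,0,0,0,0],
  [0,0,0.1,0,0,0],
  [0,0,0.15,0,0,0],
  [0,0,0.12,0,0,0],
  [0,0,0.05,0,0,0],
  [0,0,0,0,0,0],
], jaw=-1)

```text
time_s: 13.75
tcp_pos: [0.3518, -0.0253, 0.0583]
ee_rot: [[-0.085, 0.996, -0.007], [0.996, 0.085, 0.003], [0.004, -0.007, -1.0]]
contact_force: [0.0, 0.8, 0.5]
opening: -0.001
grasp_force: 0.0
```

```bash
python3 -c "
from h import *
print(loc(read_state()['tcp_pos']),read_state()['opening']);go(glob(-.1785,0),.062)"
```

```text
[-0.36183122  0.00208393] -0.0009049314229926579
shares [-0.007  0.611 -0.017] mm [ -2.  183.3  -5. ] yaw 94.85
```

Request:
move_arm([
  [0,0.05,-0.012,0,0,0],
  [0,0.04,0,0,0,0],
  [0,0.05,0,0,0,0],
  [0,0.06,0,0,0,0],
  [0,0.06,0,0,0,0],
  [0,0.06,0,0,0,0],
  [0,0.06,0,0,0,0],
  [0,0.06,0,0,0,0],
])

```text
time_s: 14.55
tcp_pos: [0.487, -0.0155, 0.0655]
ee_rot: [[-0.085, 0.996, -0.001], [0.996, 0.085, -0.0], [-0.0, -0.001, -1.0]]
contact_force: [-1.9, -0.8, 1.8]
opening: 0.006
grasp_force: 0.9
```

Request:
move_arm([
  [0,0.06,0,0,0,0],
  [0,0.04,0,0,0,0],
  [0,0.03,0,0,0,0],
  [0,0.02,0,0,0,0],
  [0,0.01,0,0,0,0],
  [0,0.005,0,0,0,0],
  [0,0,0,0,0,0],
])

```text
time_s: 15.25
tcp_pos: [0.5358, -0.0113, 0.0651]
ee_rot: [[-0.085, 0.996, 0.0], [0.996, 0.085, 0.0], [0.0, 0.0, -1.0]]
contact_force: [-0.3, -0.2, 0.6]
opening: 0.003
grasp_force: 0.0
```

```bash
python3 -c "
from h import *
print(loc(read_state()['tcp_pos']),read_state()['contact_force']);go(glob(-.1785,0),.062)"
```

```text
[-0.1772522   0.00046357] [-0.31480684 -0.23380377  0.62837285]
shares [-0.002 -0.004  0.01 ] mm [-0.5 -1.2  3.1] yaw 94.85
```

Request:
move_arm([
  [0,0.01,0,0,0,0],
  [0,0.01,0,0,0,0],
  [0,0,0,0,0,0],
])

```text
time_s: 15.55
tcp_pos: [0.5378, -0.011, 0.0648]
ee_rot: [[-0.086, 0.996, -0.011], [0.996, 0.086, -0.0], [0.001, -0.011, -1.0]]
contact_force: [-16.9, -3.0, 14.6]
opening: 0.003
grasp_force: 9.2
```

Request:
move_arm([
  [0,-0.06,0,0,0,0],
  [0,-0.06,-0.05,0,0,0],
  [0,0,-0.15,0,0,0],
  [0,0,-0.15,0,0,0],
  [0,0,-0.15,0,0,0],
  [0,0,-0.08,0,0,0],
  [0,0,0,0,0,0],
])

```text
time_s: 16.25
tcp_pos: [0.5085, -0.0144, 0.2437]
ee_rot: [[-0.085, 0.996, 0.009], [0.996, 0.085, -0.002], [-0.003, 0.009, -1.0]]
contact_force: [1.0, -1.1, -1.0]
opening: 0.005
grasp_force: 0.0
```

```bash
python3 - <<'E'
from h import *
im,D,P=snap("wrist","w6");L=loc(P);Z=P[...,2]
m=(abs(Z-.078)<.004)&(L[...,0]<-.1)&(L[...,0]>-.2);print("panel",m.sum(),np.percentile(L[m],[2,50,98],axis=0))
m=(abs(Z-.0575)<.003)&(L[...,0]<-.14)&(L[...,0]>-.2)&(abs(L[...,1])<.07);print("handle",np.percentile(L[m],[2,50,98],axis=0))
m=(abs(Z-.09)<.003)&(L[...,0]<.0);print("board",np.percentile(L[m],[.5,50,98],axis=0))
go((.4925,.358),.041)
E
```

```text
panel 3218 [[-0.12236519 -0.08463619]
 [-0.1132604   0.06072979]
 [-0.10760647  0.14457162]]
handle [[-0.16064053 -0.05766184]
 [-0.15798411  0.01038211]
 [-0.15538861  0.0606847 ]]
board [[-0.10839199 -0.11540077]
 [-0.06879609  0.07996788]
 [-0.00417593  0.14280045]]
shares [1.241 0.054 0.664] mm [372.2  16.2 199.2] yaw 94.85
```

Panel edge meets the board edge: drawer shut. On to the bottle.

Request:
move_arm([
  [0.13,0.007,0,0,0,0],
  [0.16,0.007,0,0,0,0],
  [0.16,0.007,0,0,0,0],
  [0.16,0.007,0,0,0,0],
  [0.16,0.007,0,0,0,0],
  [0.16,0.007,0,0,0,0],
  [0.16,0.006,0,0,0,0],
  [0.05,0.006,0,0,0,0],
], jaw=0.5)

```text
time_s: 17.1
tcp_pos: [0.4909, 0.3317, 0.236]
ee_rot: [[-0.089, 0.996, -0.004], [0.996, 0.089, -0.0], [-0.0, -0.004, -1.0]]
contact_force: [0.6, -1.0, -0.7]
opening: 0.679
grasp_force: 0.0
```

Request:
move_arm([
  [0,0,0,0,0,0],
  [0,0,0,0,0,0],
])

```text
time_s: 17.3
tcp_pos: [0.4928, 0.3271, 0.2374]
ee_rot: [[-0.084, 0.996, -0.002], [0.996, 0.084, -0.002], [-0.001, -0.002, -1.0]]
contact_force: [-0.2, -0.3, -0.4]
opening: 0.751
grasp_force: 0.0
```

```bash
python3 - <<'E'
from h import *
im,D,P=snap("wrist","w7");Z=P[...,2]
for lo,hi in((.02,.1),(.062,.08),(.08,.1)):
    m=(Z>lo)&(Z<hi)&(np.hypot(P[...,0]-.4925,P[...,1]-.358)<.045);q=P[m][:,:2].astype(np.float32)
    print(len(q)); 
    if len(q)>5: print(cv2.minEnclosingCircle(q),q.min(0),q.max(0))
go((.4925,.358),.041)
E
```

```text
1476
((0.48975440859794617, 0.3604980707168579), 0.0182395800948143) [0.47179753 0.34288344] [0.5077103  0.37805957]
449
((0.48970890045166016, 0.3599277436733246), 0.011561330407857895) [0.47865885 0.34858847] [0.50079983 0.37120113]
233
((0.48981255292892456, 0.35934823751449585), 0.006338495295494795) [0.4835339  0.35341516] [0.495883   0.36625355]
shares [0.105 0.008 0.656] mm [ 31.5   2.3 196.9] yaw 94.78
```

Request:
move_arm([
  [0.055,0,0,0,0,0],
  [0.055,0,0,0,0,0],
  [0,0,0.12,0,0,0],
  [0,0,0.14,0,0,0],
  [0,0,0.14,0,0,0],
  [0,0,0.12,0,0,0],
  [0,0,0.08,0,0,0],
  [0,0,0.05,0,0,0],
])

```text
time_s: 18.15
tcp_pos: [0.4891, 0.3612, 0.0415]
ee_rot: [[-0.085, 0.996, -0.003], [0.996, 0.085, -0.001], [-0.001, -0.003, -1.0]]
contact_force: [-0.5, 1.3, -0.0]
opening: 0.752
grasp_force: 0.0
```

Request:
move_arm([
  [0,0,0,0,0,0],
  [0,0,0,0,0,0],
])

```text
time_s: 18.35
tcp_pos: [0.4912, 0.3618, 0.0451]
ee_rot: [[-0.085, 0.996, 0.002], [0.996, 0.085, 0.001], [0.001, 0.002, -1.0]]
contact_force: [0.1, -0.3, 1.2]
opening: 0.753
grasp_force: 0.0
```

```bash
python3 - <<'E'
from h import *
go((.4898,.360),.042)
E
```

```text
shares [-0.006 -0.005  0.01 ] mm [-1.7 -1.5  3.1] yaw 94.86
```

Request:
move_arm([
  [-0.005,-0.005,0.007,0,0,0],
  [0,0,0,0,0,0],
  [0,0,0,0,0,0],
  [0,0,0,0,0,0],
  [0,0,0,0,0,0],
], jaw=-1, newtons=15)

```text
time_s: 18.85
tcp_pos: [0.4892, 0.3597, 0.0424]
ee_rot: [[-0.085, 0.996, 0.001], [0.996, 0.085, 0.0], [0.0, 0.001, -1.0]]
contact_force: [-1.0, 0.1, 2.3]
opening: 0.388
grasp_force: 15.0
```

Request:
move_arm([
  [0,0,-0.03,0,0,0],
  [0,0,-0.08,0,0,0],
  [0,0,-0.12,0,0,0],
  [0,0,-0.14,0,0,0],
  [0,0,-0.12,0,0,0],
  [0,0,-0.06,0,0,0],
  [0,0,0,0,0,0],
])

```text
time_s: 19.55
tcp_pos: [0.4909, 0.3605, 0.2114]
ee_rot: [[-0.085, 0.996, 0.007], [0.996, 0.085, 0.003], [0.003, 0.007, -1.0]]
contact_force: [-0.0, -0.2, -0.5]
opening: 0.384
grasp_force: 15.0
```

```bash
python3 - <<'E'
from h import *
go(glob(-.03,.08),.135)
E
```

```text
shares [-0.983  0.533  0.256] mm [-294.9  160.    76.8] yaw 94.86
```

Request:
move_arm([
  [-0.06,0.033,0,0,0,0],
  [-0.13,0.07,0,0,0,0],
  [-0.14,0.076,0,0,0,0],
  [-0.14,0.076,0,0,0,0],
  [-0.14,0.076,0,0,0,0],
  [-0.14,0.076,0,0,0,0],
  [-0.13,0.07,0,0,0,0],
  [-0.07,0.037,0,0,0,0],
])

```text
time_s: 20.35
tcp_pos: [0.6673, 0.0851, 0.2046]
ee_rot: [[-0.082, 0.997, -0.003], [0.997, 0.082, -0.001], [-0.0, -0.003, -1.0]]
contact_force: [0.7, -0.2, -0.6]
opening: 0.392
grasp_force: 15.0
```

Request:
move_arm([
  [-0.033,0.019,0,0,0,0],
  [0,0,0,0,0,0],
  [0,0,0,0,0,0],
])

```text
time_s: 20.65
tcp_pos: [0.6724, 0.0805, 0.206]
ee_rot: [[-0.085, 0.996, -0.002], [0.996, 0.085, 0.001], [0.001, -0.002, -1.0]]
contact_force: [-0.2, 0.4, -1.5]
opening: 0.391
grasp_force: 15.0
```

```bash
python3 - <<'E'
from h import *
go(glob(-.03,.08),.1345);print(loc(read_state()["tcp_pos"]))
E
```

```text
shares [-0.001  0.012  0.238] mm [-0.3  3.5 71.5] yaw 94.9
[-0.03338036  0.08027182]
```

Request:
move_arm([
  [0,0.008,0.03,0,0,0],
  [0,0,0.06,0,0,0],
  [0,0,0.06,0,0,0],
  [0,0,0.04,0,0,0],
  [0,0,0.025,0,0,0],
  [0,0,0.01,0,0,0],
  [0,0,0,0,0,0],
  [0,0,0,0,0,0],
])

```text
time_s: 21.45
tcp_pos: [0.6762, 0.0795, 0.1404]
ee_rot: [[-0.085, 0.996, 0.002], [0.996, 0.085, -0.0], [-0.0, 0.002, -1.0]]
contact_force: [-0.2, 0.2, -1.1]
opening: 0.387
grasp_force: 15.0
```

Request:
move_arm([
  [0,0,0.006,0,0,0],
  [0,0,0.006,0,0,0],
  [0,0,0,0,0,0],
  [0,0,0,0,0,0],
])

```text
time_s: 21.85
tcp_pos: [0.6757, 0.0794, 0.1358]
ee_rot: [[-0.085, 0.996, -0.0], [0.996, 0.085, 0.0], [0.0, -0.0, -1.0]]
contact_force: [0.3, 0.1, -0.4]
opening: 0.388
grasp_force: 15.0
```

Request:
move_arm([
  [0,0,0.005,0,0,0],
  [0,0,0.004,0,0,0],
  [0,0,0,0,0,0],
  [0,0,0,0,0,0],
])

```text
time_s: 22.25
tcp_pos: [0.6756, 0.0795, 0.133]
ee_rot: [[-0.085, 0.996, -0.0], [0.996, 0.085, 0.0], [0.0, -0.0, -1.0]]
contact_force: [0.3, -0.6, -0.8]
opening: 0.387
grasp_force: 15.0
```

Request:
move_arm([
  [0,0,0.004,0,0,0],
  [0,0,0,0,0,0],
])

```text
time_s: 22.45
tcp_pos: [0.6759, 0.0795, 0.1324]
ee_rot: [[-0.085, 0.996, 0.001], [0.996, 0.085, -0.0], [-0.0, 0.001, -1.0]]
contact_force: [-0.7, 0.2, 2.3]
opening: 0.386
grasp_force: 15.0
```

Request:
move_arm([
  [0,0,0,0,0,0],
  [0,0,0,0,0,0],
  [0,0,0,0,0,0],
], jaw=0.3)

```text
time_s: 22.75
tcp_pos: [0.6756, 0.0795, 0.1318]
ee_rot: [[-0.085, 0.996, -0.0], [0.996, 0.085, 0.0], [0.0, -0.0, -1.0]]
contact_force: [0.2, -0.9, -0.5]
opening: 0.623
grasp_force: 0.0
```

Request:
move_arm([
  [0,0,-0.04,0,0,0],
  [0,0,-0.1,0,0,0],
  [0,0,-0.14,0,0,0],
  [0,0,-0.1,0,0,0],
  [0,0,-0.04,0,0,0],
  [0,0,0,0,0,0],
])

```text
time_s: 23.35
tcp_pos: [0.6768, 0.0794, 0.2607]
ee_rot: [[-0.085, 0.996, 0.005], [0.996, 0.085, -0.0], [-0.001, 0.005, -1.0]]
contact_force: [0.4, -0.3, -1.2]
opening: 0.646
grasp_force: 0.0
```

```bash
python3 - <<'E'
from h import *
im,D,P=snap("wrist","w8");Z=P[...,2];L=loc(P)
for lo,hi in((.11,.19),(.172,.19)):
    m=(Z>lo)&(Z<hi)&(np.hypot(L[...,0]+.03,L[...,1]-.08)<.04);q=L[m].astype(np.float32);print(len(q),cv2.minEnclosingCircle(q),Z[m].max())
go((.4285,-.2825),.24)
E
```

```text
2349 ((-0.030735017731785774, 0.08063510805368423), 0.01814838871359825) 0.18114396872261698
321 ((-0.03093753010034561, 0.0791485533118248), 0.0063522267155349255) 0.18114396872261698
shares [-1.132 -0.923  0.059] mm [-339.7 -277.    17.8] yaw 94.86
```

Bottle stands upright where intended. Next, the jar.

Request:
move_arm([
  [-0.113,-0.092,0,0,0,0],
  [-0.113,-0.092,0,0,0,0],
  [-0.113,-0.092,0,0,0,0],
  [-0.113,-0.092,0,0,0,0],
  [-0.113,-0.092,0,0,0,0],
  [-0.113,-0.092,0,0,0,0],
  [-0.113,-0.092,0,0,0,0],
  [-0.113,-0.092,0,0,0,0],
], jaw=0.9)

```text
time_s: 24.2
tcp_pos: [0.4763, -0.2099, 0.2551]
ee_rot: [[-0.085, 0.996, -0.004], [0.996, 0.085, 0.003], [0.003, -0.003, -1.0]]
contact_force: [0.7, -0.6, 0.4]
opening: 0.949
grasp_force: 0.0
```

Request:
move_arm([
  [-0.113,-0.092,0,0,0,0],
  [-0.113,-0.092,0,0,0,0],
  [0,0,0,0,0,0],
  [0,0,0,0,0,0],
])

```text
time_s: 24.6
tcp_pos: [0.4284, -0.2813, 0.2557]
ee_rot: [[-0.082, 0.997, -0.002], [0.997, 0.082, 0.003], [0.004, -0.002, -1.0]]
contact_force: [1.2, 0.9, -0.2]
opening: 0.948
grasp_force: 0.0
```

```bash
python3 - <<'E'
from h import *
im,D,P=snap("wrist","w9");Z=P[...,2]
m=(Z>.05)&(Z<.07)&(np.hypot(P[...,0]-.4285,P[...,1]+.2825)<.05);q=P[m][:,:2].astype(np.float32)
c,r=cv2.minEnclosingCircle(q);print(len(q),c,r,q.min(0),q.max(0))
go(c,.037);go((.4285,-.2825),.037)
E
```

```text
2724 (0.42715874314308167, -0.2809399664402008) 0.02650044858455658 [ 0.40136924 -0.30702883] [ 0.45327815 -0.25464478]
shares [-0.003 -0.005  0.73 ] mm [ -0.8  -1.5 219.1] yaw 94.83
shares [-0.008 -0.001  0.73 ] mm [ -2.4  -0.3 219.1] yaw 94.83
```

Request:
move_arm([
  [-0.002,-0.004,0.12,0,0,0],
  [0,0,0.15,0,0,0],
  [0,0,0.15,0,0,0],
  [0,0,0.14,0,0,0],
  [0,0,0.1,0,0,0],
  [0,0,0.05,0,0,0],
  [0,0,0.02,0,0,0],
  [0,0,0,0,0,0],
])

```text
time_s: 25.45
tcp_pos: [0.4283, -0.2808, 0.038]
ee_rot: [[-0.086, 0.996, -0.001], [0.996, 0.086, 0.002], [0.002, -0.001, -1.0]]
contact_force: [-0.0, -0.2, 0.4]
opening: 0.951
grasp_force: 0.0
```

Request:
move_arm([
  [0,0,0,0,0,0],
  [0,0,0,0,0,0],
  [0,0,0,0,0,0],
  [0,0,0,0,0,0],
  [0,0,0,0,0,0],
], jaw=-1, newtons=20)

```text
time_s: 25.95
tcp_pos: [0.4282, -0.2827, 0.0394]
ee_rot: [[-0.085, 0.996, 0.0], [0.996, 0.085, -0.0], [-0.0, -0.0, -1.0]]
contact_force: [-1.7, 0.9, 3.0]
opening: 0.577
grasp_force: 20.0
```

Request:
move_arm([
  [0,0,-0.03,0,0,0],
  [0,0,-0.08,0,0,0],
  [0,0,-0.12,0,0,0],
  [0,0,-0.14,0,0,0],
  [0,0,-0.12,0,0,0],
  [0,0,-0.06,0,0,0],
  [0,0,0,0,0,0],
])

```text
time_s: 26.65
tcp_pos: [0.4297, -0.2838, 0.2076]
ee_rot: [[-0.085, 0.996, 0.005], [0.996, 0.085, -0.005], [-0.005, 0.005, -1.0]]
contact_force: [0.9, -0.4, -1.5]
opening: 0.58
grasp_force: 20.0
```

```bash
python3 - <<'E'
from h import *
go(glob(-.03,-.075),.1294)
E
```

```text
shares [0.625 0.919 0.261] mm [187.5 275.8  78.4] yaw 94.85
```

Request:
move_arm([
  [0.031,0.046,0,0,0,0],
  [0.069,0.101,0,0,0,0],
  [0.081,0.12,0,0,0,0],
  [0.081,0.12,0,0,0,0],
  [0.081,0.12,0,0,0,0],
  [0.081,0.119,0,0,0,0],
  [0.081,0.119,0,0,0,0],
  [0.069,0.101,0,0,0,0],
])

```text
time_s: 27.45
tcp_pos: [0.6669, -0.0872, 0.2013]
ee_rot: [[-0.085, 0.996, -0.003], [0.996, 0.085, 0.001], [0.002, -0.003, -1.0]]
contact_force: [0.1, -0.3, -1.8]
opening: 0.577
grasp_force: 20.0
```

Request:
move_arm([
  [0.05,0.074,0,0,0,0],
  [0,0,0,0,0,0],
  [0,0,0,0,0,0],
])

```text
time_s: 27.75
tcp_pos: [0.6864, -0.0722, 0.2016]
ee_rot: [[-0.085, 0.996, -0.004], [0.996, 0.085, 0.001], [0.001, -0.004, -1.0]]
contact_force: [-0.1, 0.2, -2.2]
opening: 0.578
grasp_force: 20.0
```

```bash
python3 - <<'E'
from h import *
go(glob(-.03,-.075),.1294);print(loc(read_state()["tcp_pos"]))
E
```

```text
shares [-0.007  0.009  0.241] mm [-2.1  2.7 72.2] yaw 94.9
[-0.03239463 -0.07296812]
```

Request:
move_arm([
  [-0.006,0.005,0.03,0,0,0],
  [0,0,0.06,0,0,0],
  [0,0,0.06,0,0,0],
  [0,0,0.04,0,0,0],
  [0,0,0.025,0,0,0],
  [0,0,0.01,0,0,0],
  [0,0,0,0,0,0],
  [0,0,0,0,0,0],
])

```text
time_s: 28.55
tcp_pos: [0.6896, -0.0744, 0.1374]
ee_rot: [[-0.085, 0.996, 0.002], [0.996, 0.085, -0.0], [-0.001, 0.002, -1.0]]
contact_force: [0.5, -0.5, -2.6]
opening: 0.578
grasp_force: 20.0
```

Request:
move_arm([
  [0,0,0.006,0,0,0],
  [0,0,0.004,0,0,0],
  [0,0,0,0,0,0],
  [0,0,0,0,0,0],
])

```text
time_s: 28.95
tcp_pos: [0.6891, -0.0741, 0.1334]
ee_rot: [[-0.085, 0.996, 0.0], [0.996, 0.085, -0.0], [-0.0, 0.0, -1.0]]
contact_force: [-0.1, -0.4, -1.6]
opening: 0.573
grasp_force: 20.0
```

Request:
move_arm([
  [0,0,0.006,0,0,0],
  [0,0,0.006,0,0,0],
  [0,0,0,0,0,0],
  [0,0,0,0,0,0],
])

```text
time_s: 29.35
tcp_pos: [0.689, -0.0741, 0.1297]
ee_rot: [[-0.085, 0.996, -0.0], [0.996, 0.085, 0.0], [0.0, -0.0, -1.0]]
contact_force: [-0.8, -0.7, -1.8]
opening: 0.574
grasp_force: 20.0
```

Request:
move_arm([
  [0,0,0.004,0,0,0],
  [0,0,0,0,0,0],
])

```text
time_s: 29.55
tcp_pos: [0.6891, -0.0741, 0.1294]
ee_rot: [[-0.085, 0.996, 0.0], [0.996, 0.085, -0.0], [-0.0, 0.0, -1.0]]
contact_force: [-2.5, 0.8, 3.9]
opening: 0.58
grasp_force: 20.0
```

Request:
move_arm([
  [0,0,0,0,0,0],
  [0,0,0,0,0,0],
  [0,0,0,0,0,0],
], jaw=0.35)

```text
time_s: 29.85
tcp_pos: [0.6891, -0.0742, 0.1284]
ee_rot: [[-0.085, 0.996, 0.0], [0.996, 0.085, -0.0], [-0.0, 0.0, -1.0]]
contact_force: [0.3, -0.3, -0.1]
opening: 0.673
grasp_force: 0.0
```

Request:
move_arm([
  [0,0,-0.04,0,0,0],
  [0,0,-0.08,0,0,0],
  [0,0,-0.14,0,0,0],
  [0,0,-0.14,0,0,0],
  [0,-0.1,-0.08,0,0,0],
  [0,-0.16,0,0,0,0],
  [0,-0.16,0,0,0,0],
  [0,-0.1,0,0,0,0],
])

```text
time_s: 30.65
tcp_pos: [0.5314, -0.0874, 0.2737]
ee_rot: [[-0.085, 0.996, 0.001], [0.996, 0.085, -0.001], [-0.001, 0.001, -1.0]]
contact_force: [0.6, 0.2, 0.8]
opening: 0.671
grasp_force: 0.0
```

```bash
python3 - <<'E'
from h import *
for n in("top","scene"):
    im,D,P=snap(n,n+"2");L=loc(P);Z=P[...,2]
    for nm,x,y,lo,hi in(("flux",-.031,.08,.11,.19),("jar",-.031,-.075,.145,.16)):
        m=(Z>lo)&(Z<hi)&(np.hypot(L[...,0]-x,L[...,1]-y)<.04);q=L[m].astype(np.float32)
        if len(q)>5: print(n,nm,len(q),cv2.minEnclosingCircle(q),Z[m].max(),np.median(Z[m]))
    z0=np.load(n+".npz");P0=cloud(n,z0["D"])
    for nm,PP in(("before",P0),("after",P)):
        l=loc(PP);m=(PP[...,2]>.115)&(PP[...,2]<.145)&(np.hypot(l[...,0]-.06,l[...,1]+.03)<.065);q=l[m].astype(np.float32);print("bowl",nm,len(q),cv2.minEnclosingCircle(q) if len(q)>5 else '')
    m=(abs(Z-.078)<.004)&(L[...,0]<-.1)&(L[...,0]>-.2)&(abs(L[...,1])<.13)
    if m.sum(): print("panel",np.percentile(L[m][:,0],[2,50]))
E
```

```text
top flux 267 ((-0.03081517480313778, 0.0792391300201416), 0.0183687973767519) 0.1852794885572281 0.1483468704086468
top jar 7 ((-0.015673194080591202, -0.05350302904844284), 0.007584542967379093) 0.15713893354287967 0.15147123381001104
bowl before 753 ((0.04853703826665878, -0.028131971135735512), 0.04161488264799118)
bowl after 753 ((0.048141319304704666, -0.02813904546201229), 0.04155543074011803)
panel [-0.12088022 -0.11343845]
scene flux 434 ((-0.026688113808631897, 0.07898680120706558), 0.018690884113311768) 0.18356336518901684 0.1448424559883409
scene jar 502 ((-0.027782123535871506, -0.07470518350601196), 0.027557849884033203) 0.1559658998412654 0.15122457756191415
bowl before 945 ((0.048881929367780685, -0.029198048636317253), 0.04253627732396126)
bowl after 946 ((0.0487423799932003, -0.028908824548125267), 0.042569346725940704)
panel [-0.12077847 -0.11742981]
```

View pics/scene2.png

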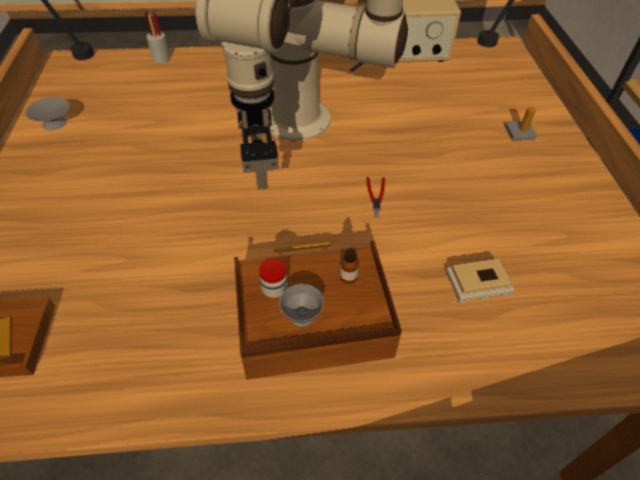

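The scene view shows jar (272,278) and bottle (349,267) standing on the chest top, bowl unmoved, and the drawer shut (panel outer face at -0.121 m in the chest's axes). The gripper is clear of everything.

```bash
python3 -c "
from h import *
print(hand_in())"
```

```text
the job is handed in; nothing more can be done
None
```

The job is handed in at about 31 s on the clock: the brush is flat in the front compartment with the drawer shut, and the bottle and jar stand upright on the chest top. The bowl measured unmoved, the pliers and brick look untouched, and no score was returned.

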